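# Take up the tile clamp's star wheel

## Robot

A 6-joint arm with a two-finger parallel gripper is mounted at the origin on the work surface; the furniture and walls round the work are solid. World frame = base frame: x ahead of the robot, y to its left, z up, the work surface at z = 0. Lengths are in m, angles in rad, forces in N, time in s.
With the tool pointing down it reaches from about 0.35 to 1 m from the base axis. Payload 7.1 kg.
Tool frame: the origin (TCP) lies between the finger pads; the fingertips stand 22 mm ahead of it and the grasp point (between the pads) lies 3 mm ahead of it; z points along the fingers, y is the line along which they close (so a half turn about z gives the same grasp; the last joint's range is limited). The gripper opens to 85 mm and grips with 20 to 120 N. Pads are 22 mm wide; open, the fingers measure 114 mm over their backs; the gripper's body (76 mm by 85 mm) begins 54 mm behind the grasp point. The pads swing forward as they close: fully open they stand 13 mm farther back than shut.
Start: joints at [-1.178, 0.423, 1.63, -0, 1.089, -0.019], TCP at [0.25, -0.573, 0.253] pointing down, gripper open.
Joint ranges: [-3, 3], [-0.9, 2.11], [0.09, 2.58], [-1.31, 4.45], [0.11, 2.69], [-2.54, 2.54]. Speed limits (rad/s): [2.39, 2.39, 3.01, 3.14, 3.14, 3.14].

## Interface

Orientations are given as a rotation vector (axis times angle).
In Python, from rig import manip gives the robot as it stands. The module is installed in compiled form; this text tells all that it offers. Calls block until the motion is done:
- manip.move_to(position, orientation): joint-space move of the TCP to a pose.
- manip.servo_line(position, orientation=None, rate=0.15): straight line of the TCP; orientation=None keeps the orientation; rate is the mean speed in m/s.
- manip.set_joints(angles): joint-space move.
- manip.command_gripper(opening, f_grip=None): finger opening in m; f_grip is the grip in N (None keeps the last); returns when the fingers have stopped.
- manip.hold(seconds).
- manip.solve_ik(position, orientation): joint angles nearest the present ones, or None.
- manip.camera(name): name is "scene" or "side" or "wrist"; returns a dict with "image" (384x512x3 uint8, red, green, blue), "fx", "fy", "cx", "cy" (pixels), "cam_to_world" (4x4, takes a point from camera to world coordinates); the wrist camera has in their place "mount" (4x4, takes a point from camera to tool coordinates, whose origin is the TCP and whose axes are the flange's). Camera axes: x right, y down, z forward; pixel columns grow to the right and rows downward; lengths in m; the calibration is good to about 2 mm. The wrist camera is an equidistant fisheye: a pixel r from the principal point sees the ray r / f radians off the axis. A picture is of the moment at which its call begins: read the wrist's pose just before it. There is no depth.
A pose or a line that the arm cannot do raises manip.IKError and nothing moves.
- manip.sign_off(): hands the job in; it is judged then, once.
Readings, each from a call of its own:
- manip.get_time(): time.
- manip.get_joint_positions(): joint angles.
- manip.get_joint_vel(): joint speeds.
- manip.get_tau(): joint torques, N m.
- manip.get_position(): TCP position.
- manip.get_ee_rot(): TCP orientation.
- manip.get_contact_force(): force on the tool from outside, world axes, zero at the start.
- manip.get_torque(): the same for the moment, N m.
- manip.get_width(): finger opening in m.
- manip.get_grip_force(): force on a finger pad.
Only numpy, scipy, OpenCV 4.12 (cv2) and the standard library are available. Lean on these libraries where they do the work, as an engineer would, in place of code of your own. Each camera call takes 0.05 s, during which the arm holds its last target. There are 200 camera calls.

## Task

Clamp the carving tile that lies in the bench clamp: take the adjusting tool from its wooden block, put its tip through the slot in the clamp's housing and advance the star wheel tooth by tooth, the way the arrow on the lid points, until the sprung pad bears on the tile and is pressed back about half of its 9 mm spring travel, never bottoming it. Ease the tip in between the teeth without forcing it, and touch clamp and tile with the tool only, not with the gripper. Then stand the tool upright in its block again, collar down on the wood.

Things in the scene. Friction and masses are not known exactly. Their poses are not given: they have to be found in the camera images.
- clamp: Fixed bench clamp; aluminium bed 112 x 206 x 8 mm. Origin on the table, mid-width; clamps towards its +y. Fence at the +y end (face at y = +62 mm, 24 mm high); grey housing 86 x 44 mm at the -y end, centred at y = -93 mm. Its steel lid, 77 mm above the table, bears a raised arrow pointing to +x. In between, on guide rods: a dark carriage 74 mm wide, 54 mm high, and before it a sprung pad.
- pad_line (a point): Where the pad will meet the tile when that is home: y = -8 mm on the clamp, 18 mm above the table (fixed to the clamp, does not move with the pad). The pad, 84 mm wide, 27 mm high, stands on two pins 9 mm in front of the carriage: this open gap closes as the pad is pressed back, 3 N per mm, bottoming at 9 mm.
- slot (a point): Centre of the slot in the housing's 4 mm lid, at the lid's upper face; axes as the clamp. Slot 40 mm long along x, 11 mm wide along y. A tip that comes down on a tooth's crown is stopped 7 to 16 mm below this face: move it along the slot and try again. Between two teeth it can go 19 mm deep. The wheel stays where it is left: lift the tip out to go back for the next tooth.
- wheel_axis (a point): Centre of the star wheel (37 mm below the lid's upper face), axis along the clamp's y; this point's axes do not turn with it. 8 radial teeth 5 mm thick, 14 mm wide, blunt crowns 30 mm from the axis, hub radius 13 mm. How the teeth stand is not known. Friction resists with 0.10 Nm; each mm the pad is pressed back adds 0.0115 Nm, so the resistance felt tells the clamping.
- wheel_top (a point): Top of the wheel's crown circle, 7 mm below the lid's upper face; axes as the clamp. Pushing a tooth to +x takes 3 to 8 N and tightens; -x loosens. Each tooth (45 deg) moves the carriage 3 mm to +y. A sweep 19 mm below the lid's upper face that ends 13 mm past the slot's centre leaves the next free gap about 11 mm before the centre; the push needed at its end is 4 to 5.5 N while the wheel turns free.
- tile: Pale carved tile to be clamped, 70 x 97 x 10 mm, lying loose on the bed (8 mm above the table) between pad and fence, about 1 mm off the fence, 97 mm side along the clamp's x. Origin at the centre of its underside. The pad is at first 3 to 11 mm short of it (some 3 to 6 teeth in all).
- block: Fixed wooden block 72 x 72 x 75 mm with a 24 mm square hole, 68 mm deep, in the middle of its top. Origin at the centre of its underside.
- block_hole (a point): Centre of the hole's mouth, 75 mm above the table.
- tool: Adjusting tool, 143 mm long, 0.12 kg, standing in the block. Origin at the underside of its round steel collar (38 mm across, 5 mm thick), z up along the handle. Above the collar a square wooden handle 20 x 20 mm from 5 to 85 mm, flats along the tool's x and y; below it a square steel shank 7 x 7 mm, 58 mm long. In the block the collar rests on the wood.
- tool_tip (a point): The shank's end, 58 mm below the collar on the tool's axis.
Mind the look-alikes: they are no part of the job. What is shaped like the tool but red is not meant.

How it is judged:
On the way, in this order (a step that is already met when the one before it is completed fails the run):
1. the tool's tip is through the slot, at least 6 mm below the lid's upper face (z of tool_tip in the frame of slot below -0.006 m and horizontal distance between tool_tip and slot below 0.022 m and contact force between clamp and tile below 6 N), for 0.05 s.
2. with the tip still in the slot, the pad bears on the tile and is pressed back more than 2.3 mm (pad and fence forces on the tile sum to over 14 N) (z of tool_tip in the frame of slot below -0.006 m and horizontal distance between tool_tip and slot below 0.022 m and contact force between clamp and tile above 14 N), for 0.05 s.
At the end, for the whole second after the job is handed in: Tile flat, still and home against the fence (within 3 mm), the pad pressed back 2.3 to 6 mm on it (forces of pad and fence on the tile sum to 14 to 36 N); tool still and upright (0.12 rad) in the block's hole, collar within 4 mm of its top and 13 mm of the hole's centre (contact force between clamp and tile between 14 and 36 N and angle between tile's own z axis and vertical below 0.08 rad and linear speed of each of tile, tool below 0.01 m/s and y of tile in the frame of clamp above 0.024 m and horizontal distance between tool and block_hole below 0.013 m and z of tool in the frame of block_hole below 0.004 m and angle between tool's own z axis and vertical below 0.12 rad); the robot touches nothing.
It fails at once if the pad is bottomed on the tile (pad and fence forces on the tile sum to over 54 N) (contact force between clamp and tile above 54 N).
It fails at once if the tool is forced against the clamp (over 45 N) (contact force between tool and clamp above 45 N).
It fails at once if the gripper pushes the clamp (over 2 N) (contact force between any of the arm, the fingers and clamp above 2 N).
It fails at once if the gripper pushes the tile (over 2 N) (contact force between any of the arm, the fingers and tile above 2 N).
It also fails if it takes over 72 s, if anything falls off the work surface, if the arm or the gripper's body presses on something with over 40 N, if the wrist force passes 120 N, or if a joint passes its speed limit or range.

## Working session

There is one attempt and no reset: what is moved stays moved. The work goes in short steps, each a Python script; the robot and the scene stay as the last script left them, time stands still between calls to the robot, and variables do not carry over. Pictures are saved under pics/ and viewed, at most 10 in all, crops included, and the job is handed in when it is done.

```bash
mkdir -p pics
python3 - <<'E'
from rig import manip
import cv2,numpy as np,pickle
d={}
for n in("scene","side","wrist"):
    c=manip.camera(n); d[n]=c
    cv2.imwrite(f"pics/{n}0.png",c["image"][:,:,::-1])
    print(n,c["fx"],c["cx"],c["cy"],np.round(c.get("cam_to_world",c.get("mount")),3).tolist())
pickle.dump(d,open("c0.pkl","wb"))
a=np.hstack([cv2.resize(d[n]["image"],(400,300)) for n in("scene","side")])
print(manip.get_ee_rot(),manip.get_time())
E
```

```text
scene 448.3319420853408 255.84557659624969 191.94601589681656 [[0.556, -0.391, 0.733, -0.17], [-0.831, -0.282, 0.48, -0.409], [0.019, -0.876, -0.481, 0.526], [0.0, 0.0, 0.0, 1.0]]
side 403.79980996337616 255.88225740261538 195.69091480060538 [[-0.846, -0.333, 0.417, 0.175], [-0.533, 0.503, -0.68, 0.63], [0.016, -0.798, -0.603, 0.588], [0.0, 0.0, 0.0, 1.0]]
wrist 297.3186396354542 254.8377900956144 198.6405028756168 [[-0.0, -0.945, -0.327, 0.084], [1.0, 0.0, -0.0, 0.0], [0.0, -0.327, 0.945, -0.12], [0.0, 0.0, 0.0, 1.0]]
[-3.07399514e+00 -6.42022382e-01  3.76137451e-04] 0.15
```

View pics/scene0.png

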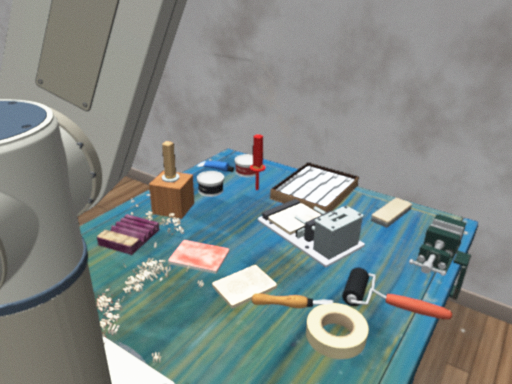

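View pics/side0.png

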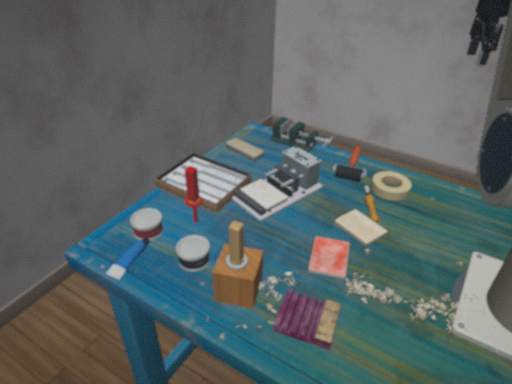

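Scene view: tool in the wooden block at (169,160), with the red look-alike at (257,155). The clamp is at (320,228), with the green vice at (440,240) not meant. The tile is in the clamp at (295,217), with loose tiles at (244,284), (199,255) and (391,211). In the side view the tool is at (236,245) and the clamp housing at (300,165). My choice is the wooden-handled tool in the block; next is one close crop to check it.

Run:
```python
import cv2,numpy as np
s=cv2.imread("pics/scene0.png");d=cv2.imread("pics/side0.png")
def crop(im,x,y,w,h):
    o=cv2.resize(im[y:y+h,x:x+w],(400,300),interpolation=cv2.INTER_CUBIC)
    for i in range(0,w,10): cv2.putText(o,str(x+i),(int(i*400/w),8),0,.27,(0,255,255),1); cv2.line(o,(int(i*400/w),10),(int(i*400/w),14),(0,255,255),1)
    for j in range(10,h,10): cv2.putText(o,str(y+j),(0,int(j*300/h)+3),0,.27,(0,255,255),1); cv2.line(o,(18,int(j*300/h)),(22,int(j*300/h)),(0,255,255),1)
    return o
cv2.imwrite("pics/crops.png",np.vstack([np.hstack([crop(s,255,180,120,90),crop(d,225,135,120,90)]),np.hstack([crop(s,130,135,120,90),crop(d,180,215,120,90)])]))
```

```text
(no output)
```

View pics/crops.png

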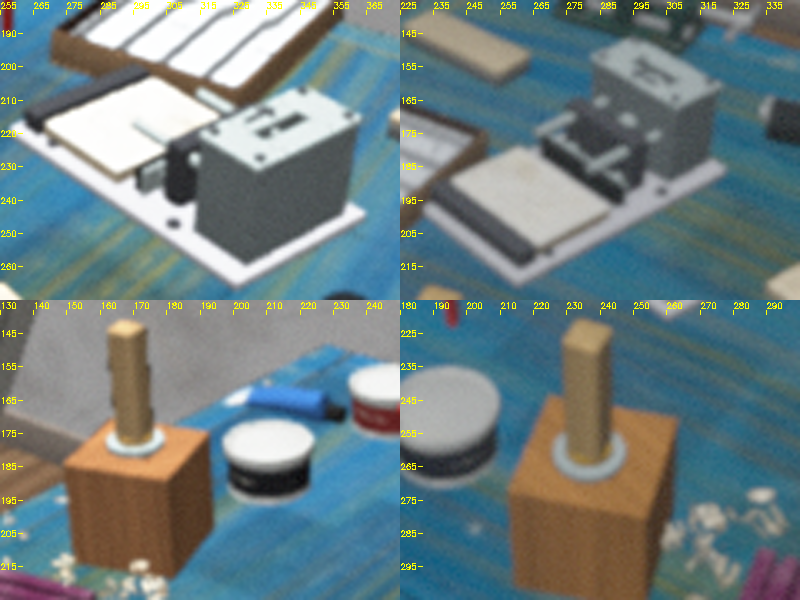

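Top row: clamp, with lid, arrow/slot, carriage and tile visible. Bottom row: the wooden-handled tool in the block, collar at scene (170.8,177) and side (237,261.5), which confirms the choice. Next I cast the corners onto their planes.

```bash
cat > h.py <<'E'
import numpy as np,pickle
from scipy.spatial.transform import Rotation as R
def cast(c,uv,z):
    T=c["cam_to_world"]; d=T[:3,:3]@[(uv[0]-c["cx"])/c["fx"],(uv[1]-c["cy"])/c["fy"],1]
    return T[:3,3]+d*(z-T[2,3])/d[2]
def wcast(c,uv,z,p,rv):
    v=np.array([uv[0]-c["cx"],uv[1]-c["cy"]]);r=np.linalg.norm(v);th=r/c["fx"]
    d=np.r_[v/max(r,1e-9)*np.sin(th),np.cos(th)]
    Rw=R.from_rotvec(rv).as_matrix();M=c["mount"]
    o=Rw@M[:3,3]+p;d=Rw@M[:3,:3]@d
    return o+d*(z-o[2])/d[2]
def down(yaw): # tool z down, tool x at yaw
    c,s=np.cos(yaw),np.sin(yaw)
    return R.from_matrix(np.array([[c,s,0],[s,-c,0],[0,0,-1.]])).as_rotvec()
E
python3 - <<'E'
from h import *
d=pickle.load(open("c0.pkl","rb"))
for nm,z,S,D in(("lid",.077,[(315,219),(345.6,206.4),(362.4,215.4),(332.4,231)],[(282.6,153),(293.4,146.4),(321,159.6),(309,168)]),
 ("block",.075,[(149.5,183.9),(163,171),(193,174.6),(180.4,189.6)],[(213,272),(226.5,243.5),(264,251),(252,279.5)]),("collar",.08,[(170.8,177)],[(237,261.5)])):
  for n,P in(("scene",S),("side",D)):
    Q=np.array([cast(d[n],p,z)[:2] for p in P]);print(nm,n,Q.round(4).tolist(),Q.mean(0).round(4),[round(float(np.linalg.norm(Q[i]-Q[i-1])),4) for i in range(len(Q))])
E
```

```text
lid scene [[0.4915, -0.1109], [0.5689, -0.139], [0.5562, -0.1793], [0.4734, -0.1554]] [ 0.5225 -0.1461] [0.048, 0.0823, 0.0423, 0.0862]
lid side [[0.5667, -0.1285], [0.5598, -0.1716], [0.4753, -0.1531], [0.4829, -0.104]] [ 0.5212 -0.1393] [0.0873, 0.0436, 0.0865, 0.0497]
block scene [[0.4139, 0.2452], [0.4762, 0.266], [0.5021, 0.1994], [0.4333, 0.1746]] [0.4564 0.2213] [0.0732, 0.0657, 0.0715, 0.0731]
block side [[0.4769, 0.2714], [0.498, 0.2031], [0.4308, 0.1821], [0.4131, 0.2495]] [0.4547 0.2265] [0.0675, 0.0715, 0.0703, 0.0697]
collar scene [[0.4574, 0.224]] [0.4574 0.224 ] [0.0]
collar side [[0.454, 0.2334]] [0.454  0.2334] [0.0]
```

Run:
```python
from h import *
from rig import manip
import cv2
out=[]
for n,p,y in(("clamp",[.522,-.16,.27],73),("block",[.4555,.205,.29],108)):
    manip.move_to(p,down(np.radians(y)));manip.hold(.3)
    P=manip.get_position();r=manip.get_ee_rot();c=manip.camera("wrist");out.append((c,P,r))
    cv2.imwrite(f"pics/w_{n}.png",c["image"][:,:,::-1])
    print(P,r,manip.get_time(),manip.get_joint_positions().round(2) if hasattr(manip.get_joint_positions(),'round') else manip.get_joint_positions())
pickle.dump(out,open("w.pkl","wb"))
```

```text
[ 0.52189135 -0.1605041   0.26994967] [ 2.52617930e+00  1.86761301e+00 -1.15636218e-04] 2.3 [-0.32  0.29  1.79 -0.    1.06 -0.02]
[0.45579369 0.20440755 0.28994551] [-1.84821204e+00 -2.54039186e+00  1.37118539e-04] 4.0417 [ 0.4   0.19  1.87 -0.    1.08  0.08]
```

View pics/w_clamp.png

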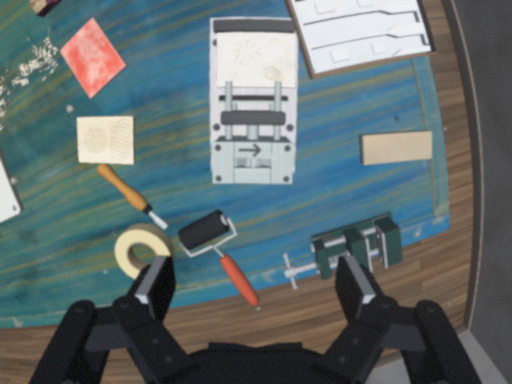

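View pics/w_block.png

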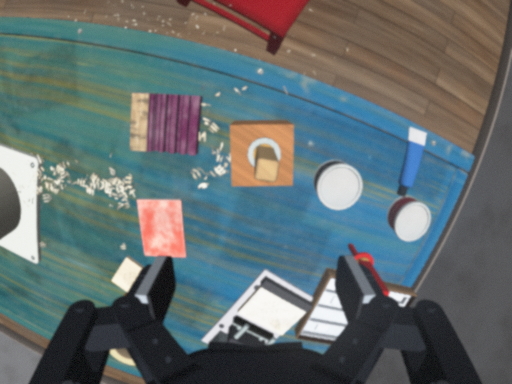

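Wrist views: the clamp lid is at (254,162) with its arrow pointing right (clamp +x), and the slot is around (253,163) just below it. The block is at (262,154), nearly square to the image, with the collar at (264,150) and the handle top at (266,170). One magnified crop for accurate pixels.

Run:
```python
import cv2,numpy as np
def crop(f,x,y,w,h,W,H):
    o=cv2.resize(cv2.imread(f)[y:y+h,x:x+w],(W,H),interpolation=cv2.INTER_CUBIC);k=W/w
    for i in range(0,w,5): cv2.line(o,(int(i*k),0),(int(i*k),8 if (x+i)%10 else 14),(0,0,255),1)
    for i in range(0,w,10): cv2.putText(o,str(x+i),(int(i*k),22),0,.35,(0,0,255),1)
    for j in range(5,h,5): cv2.line(o,(0,int(j*k)),(8,int(j*k)),(0,0,255),1)
    for j in range(10,h,10): cv2.putText(o,str(y+j),(10,int(j*k)+3),0,.35,(0,0,255),1)
    return o
cv2.imwrite("pics/crops2.png",np.hstack([crop("pics/w_clamp.png",205,75,100,115,400,460),crop("pics/w_block.png",215,110,100,115,400,460)]))
```

```text
(no output)
```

View pics/crops2.png

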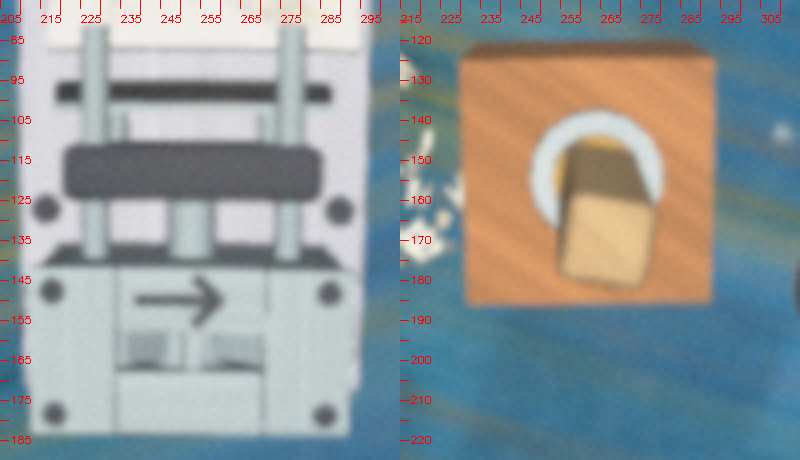

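Run:
```python
from h import *
(cc,pc,rc),(cb,pb,rb)=pickle.load(open("w.pkl","rb"))
C=lambda L,z:np.array([wcast(cc,(205+x/4-.4,75+y/4-.4),z,pc,rc)[:2] for x,y in L])
B=lambda L,z:np.array([wcast(cb,(215+x/4-.4,110+y/4-.4),z,pb,rb)[:2] for x,y in L])
def rep(n,Q):
    d=np.diff(np.vstack([Q,Q[:1]]),axis=0);print(n,Q.mean(0).round(4),"len",np.linalg.norm(d,axis=1).round(4),"ang",np.degrees(np.arctan2(d[:,1],d[:,0])).round(1))
rep("screws",C([(51,291),(329,293),(324,415),(54,414)],.077))
rep("slot",C([(117,333),(264,333),(264,370),(117,370)],.077))
rep("lid",C([(40,268),(348,268),(350,435),(30,433)],.077))
rep("block",B([(58,58),(317,58),(312,302),(67,304)],.075))
rep("handle",B([(170,193),(255,203),(245,288),(160,275)],.160))
print("collar",B([(196.5,174)],.08))
```

```text
screws [ 0.5233 -0.1439] len [0.0742 0.0338 0.074  0.0341] ang [ -17.5 -107.8  162.7   72.5]
slot [ 0.5238 -0.1435] len [0.0394 0.0102 0.0397 0.0102] ang [ -17.1 -106.3  162.9   71.9]
lid [ 0.5241 -0.1436] len [0.0819 0.0464 0.0882 0.046 ] ang [ -17.1 -104.6  162.6   67.5]
block [0.4564 0.2266] len [0.0728 0.0719 0.0723 0.0723] ang [  18.1  -71.5 -161.5  108.9]
handle [0.4575 0.2304] len [0.0184 0.0191 0.0188 0.0183] ang [  11.3  -77.5 -171.   101.2]
collar [[0.45733694 0.23039032]]
```

```bash
cat >> h.py <<'E'
TB=np.array([.4575,.2304]); YB=np.radians(101); SL=np.array([.5237,-.1437]); A=np.radians(-17.3)
CX=np.array([np.cos(A),np.sin(A)]);CY=np.array([-np.sin(A),np.cos(A)]);TIP=.106
def tcp(x,y,d): # tip at clamp x,y (from slot), d below the lid face
    return np.r_[SL+CX*x+CY*y,.077-d+TIP]
YC=A+np.pi/2
E
python3 - <<'E'
from h import *
from rig import manip
import cv2
manip.move_to([*TB,.21],down(YB))
manip.servo_line([*TB,.123])
manip.command_gripper(.015,100)
print("w",manip.get_width(),manip.get_grip_force(),manip.get_position())
manip.servo_line([*TB,.215],rate=.1)
print(manip.get_contact_force(),manip.get_width())
manip.move_to(tcp(-.0105,0,-.035),down(YC))
manip.servo_line(tcp(-.0105,0,-.006));manip.hold(.3)
print(manip.get_contact_force(),manip.get_torque(),manip.get_position(),tcp(-.0105,0,-.006),manip.get_time())
a=manip.camera("wrist")["image"];b=manip.camera("side")["image"];c=manip.camera("scene")["image"]
f=lambda i,x,y,w,h:cv2.resize(i[y:y+h,x:x+w],(400,300),interpolation=cv2.INTER_CUBIC)
o=np.vstack([np.hstack([f(a,195,170,120,90),f(a,0,0,512,384)]),np.hstack([f(b,255,110,80,60),f(c,300,180,80,60)])])
cv2.imwrite("pics/hov.png",o[:,:,::-1])
E
```

```text
w 0.018899619179333964 97.72390007972717 [0.45769646 0.2305198  0.12344131]
[-0.61503177  0.82602343 -1.9038621 ] 0.01897672516108659
[-0.0519171   0.1113096  -2.03754599] [-0.02629104  0.0185151  -0.0176689 ] [ 0.51415193 -0.14062101  0.18975245] [ 0.51367501 -0.14057756  0.189     ] 8.9333
```

View pics/hov.png

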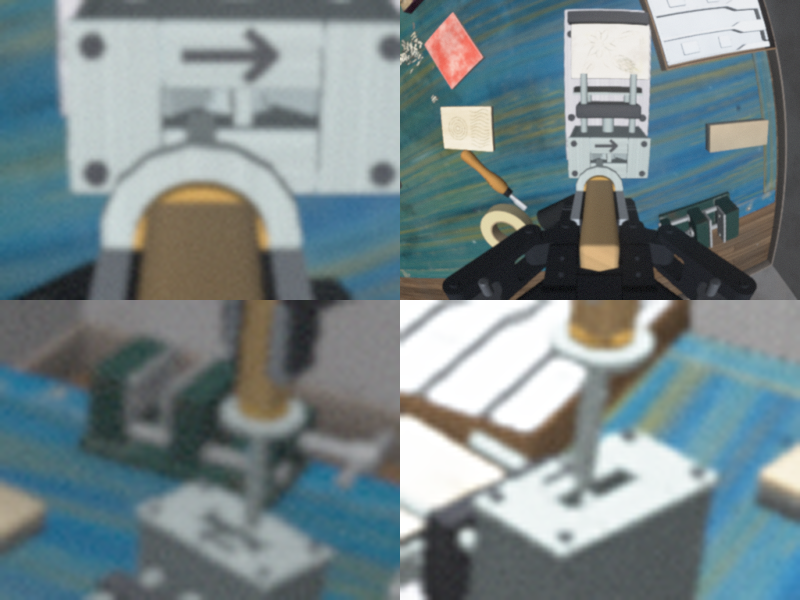

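The tip hovers over the slot about 9 mm left of its centre, and a tooth stands near the slot's middle; the tip is perhaps 1 mm to the -y side. I'll ease it in with force checks.

```bash
cat >> h.py <<'E'
from rig import manip
def F(F0): 
    f=np.array(manip.get_contact_force())-F0; return np.array([f[:2]@CX,f[:2]@CY,f[2]])
def descend(x,y,F0,dmax=.0185,lim=5,d=-.006):
    while d<dmax-1e-6:
        d=min(d+.002,dmax); manip.servo_line(tcp(x,y,d),rate=.03); f=F(F0)
        if abs(f[2])>lim or np.abs(f[:2]).max()>6: break
    return d,f.round(2)
E
python3 - <<'E'
from h import *
manip.servo_line(tcp(-.0105,.0007,-.006),rate=.02);manip.hold(.2)
F0=np.array(manip.get_contact_force());np.save("F0.npy",F0)
print(descend(-.0105,.0007,F0));print(manip.get_position(),manip.get_torque(),manip.get_time())
E
```

```text
(0.0185, array([1.14, 0.65, 0.97]))
[ 0.51389339 -0.13991538  0.16450782] [-0.00201648  0.006795   -0.00426519] 12.7833
```

```bash
cat >> h.py <<'E'
def sweep(y,F0,xs,d=.0185,lim=12):
    L=[]
    for x in xs:
        manip.servo_line(tcp(x,y,d),rate=.03);f=F(F0);L.append((round(x*1e3,1),*f.round(1)))
        if np.abs(f).max()>lim: break
    manip.hold(.15);L.append(("end",*F(F0).round(2)));return L
E
python3 - <<'E'
from h import *
F0=np.load("F0.npy")
for r in sweep(.0007,F0,np.array([-6,-2,2,5,8,11,13])/1e3): print(*r)
p=np.array(manip.get_position());print(((p[:2]-SL)@CX).round(4),((p[:2]-SL)@CY).round(4),p[2],np.array(manip.get_torque()).round(3),manip.get_time())
E
```

```text
-6.0 -0.1 0.3 0.7
-2.0 -2.8 0.7 1.6
2.0 -4.4 0.8 0.6
5.0 -4.9 0.3 -0.2
8.0 -4.5 1.0 -0.0
11.0 -4.7 1.0 2.1
13.0 -3.4 0.8 1.3
end -2.58 0.37 2.14
0.0133 0.0007 0.1646906110714463 [ 0.303  0.829 -0.018] 14.8
```

Run:
```python
from h import *
(cc,pc,rc),_=pickle.load(open("w.pkl","rb"))
for n,y,z in(("tile edge",50,.018),("pad front",82,.035),("pad front27",82,.027),("pad back",104,.035),("pad back27",104,.027),("car front54",141,.054),("car back54",200,.054)):
    q=wcast(cc,(205+190/4,75+y/4-.4),z,pc,rc)[:2]-SL;print(n,round(float(q@CY)*1e3-93,1))
y0=.0007;F0=np.load("F0.npy")
def tooth(x0=-.011):
    manip.servo_line(tcp(.011,y0,.0185),rate=.05)
    manip.servo_line(tcp(.011,y0,-.006),rate=.1)
    manip.servo_line(tcp(x0,y0,-.006),rate=.1);manip.hold(.2)
    F0=np.array(manip.get_contact_force());np.save("F0.npy",F0)
    c=manip.camera("wrist");import cv2;cv2.imwrite("pics/t1.png",c["image"][:,:,::-1])
    pickle.dump((c,manip.get_position(),manip.get_ee_rot()),open("t1.pkl","wb"))
    d=-.006
    manip.servo_line(tcp(x0,y0,.005),rate=.05)
    return descend(x0,y0,F0,d=.005)
print(tooth(),F0,np.load("F0.npy"),manip.get_time())
```

```text
tile edge -9.9
pad front -20.2
pad front27 -20.0
pad back -26.7
pad back27 -26.8
car front54 -37.2
car back54 -53.9
(0.0185, array([-0.77,  0.53,  0.4 ])) [-0.45572958 -0.39269776 -1.88019536] [-0.28984681 -0.07412919 -1.85512933] 18.175
```

```bash
cat >> h.py <<'E'
import cv2
Y0=.0007
def nxt(tag,x0=-.0105,xe=.011):
    manip.servo_line(tcp(xe,Y0,.0185),rate=.05)
    manip.servo_line(tcp(xe,Y0,-.006),rate=.1)
    manip.servo_line(tcp(x0,Y0,-.006),rate=.1);manip.hold(.2)
    F0=np.array(manip.get_contact_force());np.save("F0.npy",F0)
    c=manip.camera("wrist");cv2.imwrite(f"pics/{tag}.png",c["image"][:,:,::-1])
    pickle.dump((c,manip.get_position(),manip.get_ee_rot()),open(tag+".pkl","wb"))
    manip.servo_line(tcp(x0,Y0,.005),rate=.05)
    return descend(x0,Y0,F0,d=.005),manip.get_time()
XS=np.array([-6,-2,2,5,8,11,13])/1e3
E
python3 - <<'E'
from h import *
for r in sweep(Y0,np.load("F0.npy"),XS): print(*r)
print(nxt("t2"))
for r in sweep(Y0,np.load("F0.npy"),XS): print(*r)
print(manip.get_time())
E
```

```text
-6.0 0.2 -0.4 -0.4
-2.0 -4.3 0.7 2.3
2.0 -4.4 0.8 0.3
5.0 -4.5 -0.7 0.6
8.0 -4.5 -0.2 1.2
11.0 -3.4 0.3 2.5
13.0 -2.7 0.1 2.1
end -2.78 0.17 2.42
((0.0185, array([-0.1 ,  0.2 , -1.07])), 23.5833)
-6.0 -0.0 -1.1 0.1
-2.0 -4.1 0.1 2.1
2.0 -5.0 -0.3 -0.5
5.0 -4.4 -1.0 0.5
8.0 -5.2 -0.9 0.8
11.0 -3.9 -0.1 0.6
13.0 -3.3 0.7 2.5
end -3.46 0.35 2.2
25.6
```

Run:
```python
from h import *
print(nxt("t3"))
o=np.hstack([cv2.resize(cv2.imread(f"pics/{t}.png")[60:195,195:315],(400,450),interpolation=cv2.INTER_CUBIC) for t in("t1","t3")])
for j in range(0,135,5):
    for X in(0,400): cv2.line(o,(X,int(j*10/3)),(X+10,int(j*10/3)),(0,0,255),1); 
    if j%10==0: cv2.putText(o,str(60+j),(12,int(j*10/3)+4),0,.35,(0,0,255),1);cv2.putText(o,str(60+j),(412,int(j*10/3)+4),0,.35,(0,0,255),1)
cv2.imwrite("pics/cmp.png",o)
```

```text
((0.0185, array([ 0.41,  0.79, -0.78])), 28.975)
```

View pics/cmp.png

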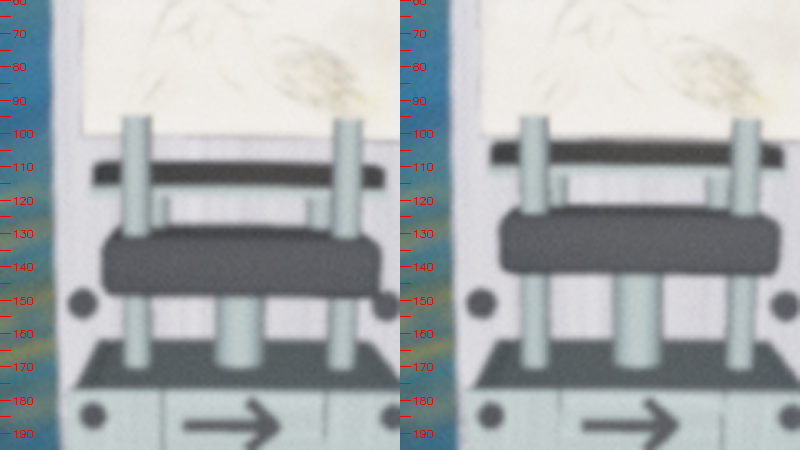

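Run:
```python
from h import *
for t,L in(("t1",(("tile",100.5,.018),("pad front",108.5,.035),("pad back",116.5,.035),("car front",128,.054),("car back",149,.054))),("t3",(("tile",100.8,.018),("pad front",102.2,.035),("pad back",110,.035),("car front",122,.054),("car back",142.2,.054)))):
    c,p,r=pickle.load(open(t+".pkl","rb"))
    for n,v,z in L: print(t,n,round(float((wcast(c,(255,v),z,p,r)[:2]-SL)@CY)*1e3-93,1))
for r in sweep(Y0,np.load("F0.npy"),XS): print(*r)
print(manip.get_time())
```

```text
t1 tile -9.1
t1 pad front -16.5
t1 pad back -23.9
t1 car front -32.7
t1 car back -51.1
t3 tile -9.5
t3 pad front -10.7
t3 pad back -17.9
t3 car front -27.6
t3 car back -45.1
-6.0 1.0 0.1 0.1
-2.0 -3.7 0.7 1.0
2.0 -3.4 -1.6 -0.6
5.0 -3.9 0.2 -1.2
8.0 -3.9 0.3 0.1
11.0 -3.8 0.5 1.6
13.0 -3.8 0.8 1.2
end -3.3 0.49 1.42
30.9917
```

Run:
```python
from h import *
print(nxt("t4"))
for r in sweep(Y0,np.load("F0.npy"),np.array([-6,-2,1,4,7,9,11,13])/1e3): print(*r)
print(manip.get_time())
```

```text
((0.0185, array([ 0.09, -0.94,  2.04])), 34.3667)
-6.0 0.2 0.1 0.6
-2.0 -5.4 -0.3 3.0
1.0 -4.4 0.6 2.8
4.0 -4.5 -0.3 2.1
7.0 -6.2 0.2 2.1
9.0 -5.5 -0.7 2.2
11.0 -6.3 -0.2 3.0
13.0 -4.9 -0.3 4.2
end -6.03 0.07 2.43
36.6
```

Run:
```python
from h import *
x0=-.0105
manip.servo_line(tcp(.011,Y0,.0185),rate=.05)
manip.servo_line(tcp(.011,Y0,-.006),rate=.1)
manip.servo_line(tcp(x0,Y0,-.006),rate=.1);manip.hold(.2)
np.save("F0.npy",np.array(manip.get_contact_force()))
c=manip.camera("wrist");cv2.imwrite("pics/t5.png",c["image"][:,:,::-1])
pickle.dump((c,manip.get_position(),manip.get_ee_rot()),open("t5.pkl","wb"))
o=np.hstack([cv2.resize(cv2.imread(f"pics/{t}.png")[60:195,195:315],(400,450),interpolation=cv2.INTER_CUBIC) for t in("t4","t5")])
for j in range(0,135,5):
    for X in(0,400): cv2.line(o,(X,int(j*10/3)),(X+10,int(j*10/3)),(0,0,255),1)
    if j%10==0: cv2.putText(o,str(60+j),(12,int(j*10/3)+4),0,.35,(0,0,255),1);cv2.putText(o,str(60+j),(412,int(j*10/3)+4),0,.35,(0,0,255),1)
cv2.imwrite("pics/cmp2.png",o);print(manip.get_time())
for t in("t1","t2","t3","t4","t5"):
    g=cv2.cvtColor(cv2.imread(f"pics/{t}.png"),cv2.COLOR_BGR2GRAY)
    print(t,g[92:150,246:262].mean(1).astype(int).tolist())
```

```text
37.8583
t1 [236, 236, 236, 237, 237, 237, 236, 230, 216, 209, 216, 220, 220, 220, 217, 196, 141, 88, 73, 71, 71, 72, 89, 128, 170, 195, 205, 213, 215, 216, 216, 217, 215, 209, 182, 136, 90, 72, 73, 80, 87, 92, 93, 93, 94, 95, 95, 94, 94, 94, 93, 91, 92, 92, 89, 93, 120, 164]
t2 [236, 236, 237, 237, 237, 238, 236, 230, 215, 208, 215, 213, 189, 143, 97, 76, 72, 73, 76, 99, 146, 184, 201, 208, 215, 218, 218, 218, 218, 218, 212, 186, 135, 88, 74, 77, 85, 91, 93, 94, 95, 96, 96, 95, 95, 95, 94, 93, 93, 92, 90, 89, 102, 144, 186, 202, 203, 204]
t3 [237, 237, 237, 237, 237, 237, 237, 230, 208, 171, 125, 88, 76, 75, 73, 76, 98, 142, 185, 202, 210, 216, 218, 218, 218, 219, 218, 216, 194, 140, 90, 77, 82, 90, 94, 96, 96, 97, 98, 98, 97, 96, 96, 96, 94, 94, 94, 92, 91, 110, 152, 189, 203, 204, 205, 205, 205, 205]
t4 [237, 237, 237, 237, 237, 237, 229, 195, 131, 84, 74, 74, 74, 79, 107, 153, 188, 202, 210, 216, 219, 218, 219, 219, 216, 197, 149, 98, 79, 85, 91, 94, 96, 97, 98, 96, 97, 96, 96, 95, 94, 94, 94, 92, 89, 91, 129, 180, 201, 204, 205, 204, 204, 205, 204, 204, 205, 204]
t5 [237, 237, 237, 237, 238, 237, 229, 194, 131, 84, 75, 74, 74, 78, 108, 154, 188, 203, 209, 216, 219, 217, 203, 164, 112, 86, 89, 93, 96, 98, 98, 98, 98, 97, 98, 97, 96, 96, 94, 96, 94, 91, 95, 132, 179, 201, 205, 204, 205, 205, 205, 205, 204, 205, 204, 205, 205, 205]
```

View pics/cmp2.png

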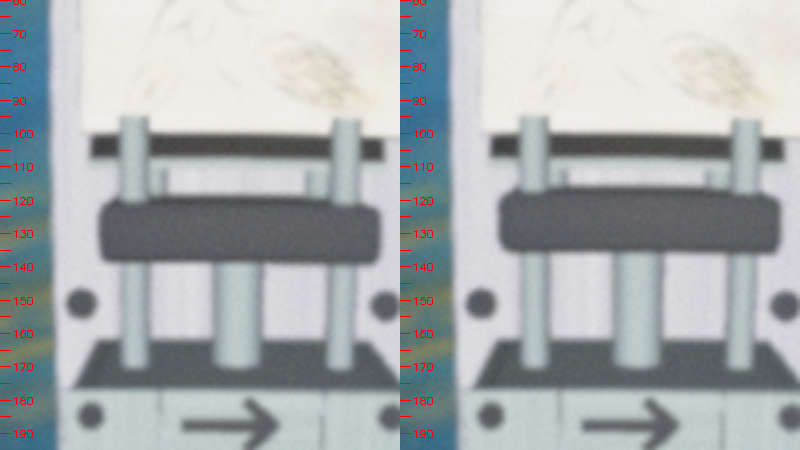

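The gap between pad and carriage closed from about 11.6 px to 8.4 px, at 0.95 px/mm. That is about 3.4 mm of compression, and the push has risen from about 4.2 to 6 N, which agrees. A short partial push will bring it nearer 4.5 mm.

Run:
```python
from h import *
F0=np.load("F0.npy")
manip.servo_line(tcp(-.0105,Y0,.005),rate=.05)
print(descend(-.0105,Y0,F0,d=.005))
for r in sweep(Y0,F0,np.array([-6,-2,1])/1e3): print(*r)
manip.servo_line(tcp(-.003,Y0,.0185),rate=.05)
print(F(F0))
manip.servo_line(tcp(-.003,Y0,-.006),rate=.1)
manip.servo_line(tcp(-.0105,Y0,-.006),rate=.1);manip.hold(.2)
c=manip.camera("wrist");cv2.imwrite("pics/t6.png",c["image"][:,:,::-1])
g=cv2.cvtColor(c["image"],cv2.COLOR_RGB2GRAY);print(g[92:150,246:262].mean(1).astype(int).tolist())
manip.servo_line(tcp(-.0105,Y0,-.06))
manip.move_to([*TB,.225],down(YB));manip.hold(.2)
F1=np.array(manip.get_contact_force())
manip.servo_line([*TB,.140],rate=.1);print("mid",F(F1))
z=.140
while z>.119:
    z-=.002;manip.servo_line([*TB,z],rate=.03);f=F(F1)
    if np.abs(f).max()>5: break
print(z,f,manip.get_position(),manip.get_torque(),manip.get_time())
```

```text
(0.0185, array([-0.16, -1.27,  0.32]))
-6.0 -2.9 0.5 2.0
-2.0 -6.3 -0.2 3.3
1.0 -6.3 -1.1 2.1
end -5.75 -0.45 2.47
[-0.25013987  0.07504902  0.13427474]
[236, 237, 237, 237, 237, 236, 229, 194, 129, 84, 75, 73, 74, 78, 107, 154, 188, 202, 209, 214, 215, 204, 168, 115, 86, 89, 94, 96, 97, 98, 99, 99, 98, 97, 97, 96, 96, 96, 95, 94, 90, 94, 131, 180, 203, 208, 208, 208, 207, 207, 208, 207, 207, 207, 207, 207, 207, 208]
mid [-0.03817151 -0.55237938  1.71003243]
0.122 [-4.2617026  -4.37121387 18.51801202] [0.4576579  0.23047534 0.12342126] [-0.44319017  0.8537474  -0.00309705] 47.4583
```

Run:
```python
from h import *
manip.servo_line([*TB,.1235],rate=.03)
manip.command_gripper(.06);manip.hold(.2)
manip.servo_line([*TB,.24],rate=.12);manip.hold(.4)
P=[.4555,.205,.29];manip.move_to(P,down(np.radians(108)));manip.hold(.2)
a=manip.camera("wrist")["image"];b=manip.camera("side")["image"];c=manip.camera("scene")["image"]
f=lambda i,x,y,w,h:cv2.resize(i[y:y+h,x:x+w],(400,300),interpolation=cv2.INTER_CUBIC)
o=np.vstack([np.hstack([f(a,205,105,120,90),f(b,180,215,120,90)]),np.hstack([f(c,130,135,120,90),f(c,255,180,120,90)])])
cv2.imwrite("pics/end.png",o[:,:,::-1]);print(manip.get_time())
```

```text
50.5917
```

View pics/end.png

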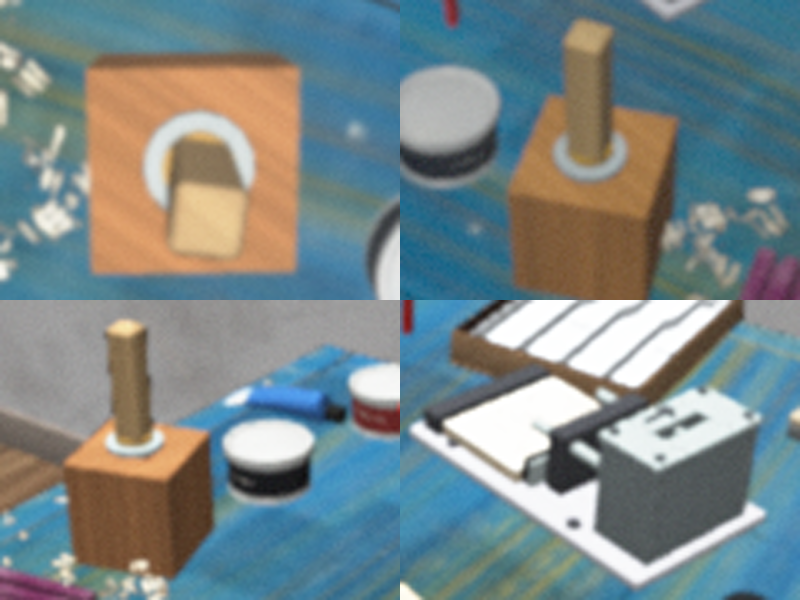

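The tool stands upright in the block with its collar on the wood, as at the start. The tile is clamped against the fence and nothing touches the gripper.

```bash
python3 -c "
from rig import manip
print(manip.sign_off())"
```

```text
the job is handed in; nothing more can be done
None
```

The job is handed in, with no verdict shown: the tile is clamped against the fence, the pad is pressed back about 4.4 mm (estimated from the wrist-camera images), and the tool stands upright in its block with its collar on the wood, after about 51 s of the 72 s allowed.

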